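# Click the gel imager's filter wheel round to the three-dot filter

## Robot

A 6-joint arm with a two-finger parallel gripper is mounted at the origin on the work surface. World frame = base frame: x ahead of the robot, y to its left, z up, the work surface at z = 0. Lengths are in m, angles in rad, forces in N, time in s.
With the tool pointing down it reaches from about 0.35 to 0.975 m from the base axis. Payload 4.9 kg.
Tool frame: the origin (TCP) lies on the centre line of the jaws, within the pads' length; the fingertips stand 14 mm ahead of it and the grasp point (between the pads) lies 5 mm behind it (manip.nose_length is the distance from the TCP to the fingertips, in m); z points along the fingers, y is the line along which they close (so a half turn about z gives the same grasp; the last joint's range is limited). The gripper opens to 85 mm and grips with 20 to 120 N. Pads are 22 mm wide; open, the fingers measure 114 mm over their backs; the gripper's body (76 mm by 85 mm) begins 54 mm behind the grasp point. The pads swing forward as they close: fully open they stand 13 mm farther back than shut.
Start: joints at [-1.33, 0.053, 1.613, -0, 1.476, -0.119], TCP at [0.22, -0.585, 0.245] pointing down, gripper open.
Joint ranges: [-3.01, 3.01], [-1.01, 2.22], [0.06, 2.58], [-1.02, 4.17], [0.09, 2.62], [-3.14, 3.14]. Speed limits (rad/s): [2.57, 2.57, 3.14, 3.14, 3.14, 3.14].

## Interface

Orientations are given as a unit quaternion [w, x, y, z].
In Python, from plant import manip, imaging gives the robot as it stands.
- The arm moves only by the tool play_rows, never from a script. Its argument "commands" is a list of rows, each a list of 6 numbers: the shift along the tool's x, y, z in mm, then the turn, a rotation vector about the tool's x, y, z in degrees. A call has 1 to 5 rows; each row shifts and turns the commanded pose from where the row before left it, along the tool's axes as they then stand; what a row does not reach is not made up. A row lasts 1/12 s, in which the tool goes at most 41.7 mm and 7.16 degrees, less where a joint would pass 70% of its speed; a pose out of reach is approached as far as the arm can. A call is refused whole if a number of a shift passes 41.7 or a number of a turn 7.16, either way. A call with a gripper value outside its range is refused whole. "hand" is the finger opening in mm, from 0 to 85.4, set as the call begins (left out, the last holds). The fingers move at their own pace and stop on an object; the grip force is fixed at half the most. Time passes only in rows, so rows that do not move let the fingers close. It gives the time, the measured TCP pose, the force, the opening and the grip force at its end, in the units of the state.
- manip.state(): the state, without advancing time (a new reading comes with each control period).
- imaging.grab_frame(name): name is "scene" or "top" or "wrist"; returns a dict with "image" (400x640x3 uint8, red, green, blue), "fx", "fy", "cx", "cy" (pixels), "R" (3x3) and "t" (3): a world point X has camera coordinates R X + t; the wrist camera has in their place "mount" (4x4, takes a point from camera to tool coordinates, whose origin is the TCP and whose axes are the flange's). Camera axes: x right, y down, z forward; pixel columns grow to the right and rows downward; lengths in m; the calibration is good to about 2 mm. A picture is of the moment at which its call begins: read the wrist's pose just before it. There is no depth.
- manip.job_done(): hands the job in; it is judged then, once.
The state is a dict: "time": time; "joint_pos": joint angles; "joint_vel": joint speeds; "joint_efforts": joint torques, N m; "tool_pos": TCP position; "tool_rot": TCP orientation; "contact_force": force on the tool from outside, world axes, zero at the start; "ft_torque": the same for the moment, N m; "gripper_width": opening from 0.0 (shut) to 1.0 (fully open); "grasp_force": force on a finger pad.
Only numpy, scipy, OpenCV 4.12 (cv2) and the standard library are available. Lean on these libraries where they do the work, as an engineer would, in place of code of your own. Each camera call takes 0.05 s, during which the arm holds its last target. There are 200 camera calls.

## Task

The gel is to be photographed through the three-dot filter: push the tabs of the filter wheel on top of the gel imager with your fingertips, either way round, and step the wheel until the label with three dots clicks in at the pointer on the deck in front of the wheel. Only push, and not hard: the wheel sits loose on its spindle and must not be lifted, and leave everything standing around it where it is.

Things in the scene. Friction and masses are not known exactly. Their poses are not given: they have to be found in the camera images.
- imager: gel imager, a fixed bench machine: white base, blue hood, flat white top deck 250 x 250 mm, 178 mm above the bench; 280 mm deep (x), 270 mm wide (y) in all. Origin: centre of its underside, on the bench; its front (gel door, display) faces its own -x, z is up. The front half of the deck holds only the wheel and the flat pointer
- camera_top (a point): top centre of the imager's small camera, 277 mm above the bench; fixed. The camera is 38 mm square, its lens under it 36 mm wide and down to 200 mm above the bench, on a bridge with a column 60 mm wide, 24 mm deep and 58 mm tall on the deck, 83 mm behind (imager's +x) the lens. All this stands behind the wheel's axis, over the wheel's rear part
- index_point (a point): the place on the wheel, next to the tip of the deck's pointer, where the selected label's centre stands: 60 mm in front (imager's -x) of the wheel's axis; fixed to the imager. The pointer is a flat black triangle, 2 mm high, lying on the deck just outside the wheel's rim, its tip towards the wheel
- filter_wheel: black filter wheel, a level disc 150 mm across, 8 mm thick, on an upright spindle, with five tabs and five labels. Origin: on its axis at the disc's underside, 4 mm above the deck; its z is up and it turns either way about z, without end. Its own -x points to the three-dot label; counterclockwise from above follow four, five, one, two. 0.4 kg; it would lift off its spindle
- three_dot_label (a point): centre of the three-dot label, on the wheel 60 mm from its axis, 10 mm above the disc's underside. The labels are white, 26 x 27 mm, one every 72 degrees, with one to five black dots 7 mm wide, set as on a die. The wheel has a sprung click-stop for each label at the pointer, and starts in one of the other four
- tab (a point): outer top edge of one of the five tabs, the one 36 degrees counterclockwise (from above) of the three-dot label. A tab stands half way between each two labels: 8 mm thick along the rim, from 67 to 103 mm from the axis, from 2 to 30 mm above the disc's underside. Leaving a stop takes about 3 N at a tab; pushed past half way (36 degrees) the wheel springs on into the next stop and stays
- lens_cap: round black plastic lens cap, 42 mm across and 10 mm thick, lying loose on the imager's deck behind the wheel; origin: centre of its underside
- reagent_bottle: amber bottle with black cap, 68 mm across, 135 mm tall, loose, beside the imager; origin: centre of its underside
- spray_bottle: white trigger spray bottle, 84 mm across, 230 mm tall, loose; origin: centre of its underside
- tube_rack: green microtube rack, 72 x 226 mm and 32 mm tall (tubes to 42 mm), loose; origin: centre of its underside
- tip_box: pipette tip box, 124 x 86 mm and 67 mm tall, loose; origin: centre of its underside
- gel_tray: clear gel casting tray with a comb standing in it, 110 x 105 mm, 53 mm tall at the comb, loose, in front of the imager; origin: centre of its underside
- marker_pen: marker pen 140 mm long, 19 mm thick, lying loose; origin: on its underside, 10 mm from its middle towards the tail

How it is judged:
By the outcome, as a careful person would: the job done as asked, in the order asked, and still so for the second after the job is handed in, with the robot touching nothing.
It also fails if it takes over 54 s, if anything falls off the work surface, if the arm or the gripper's body presses on something with over 40 N, if the wrist force passes 120 N, or if a joint passes its speed limit or range.

## Working session

There is one attempt and no reset: what is moved stays moved. The work goes in short steps, Python scripts to look and compute and a tool call to move; the robot and the scene stay as the last step left them, time stands still between calls to the robot, and variables do not carry over. Pictures are saved under pics/ and viewed, at most 10 in all, crops included, and the job is handed in when it is done.

Besides the shell and the picture viewer there is one more tool, called after ">>>" as name(argument=value, ...), one argument or row to a line, values as JSON. play_rows: Moves the arm, as the interface text tells. Its arguments: {"type":"object","properties":{"commands":{"type":"array","items":{"type":"array","items":{"type":"number"}}},"hand":{"type":"number"}},"required":["commands"]}

```bash
ls; mkdir -p pics; python3 - <<'E'
from plant import manip, imaging
import cv2
print(manip.state())
for n in("top","scene"):
    f=imaging.grab_frame(n); cv2.imwrite(f"pics/{n}0.png",f["image"][:,:,::-1])
    print(n,f["fx"],f["cx"],f["cy"],f["R"],f["t"])
E
```

```text
pics
{'time': 0.0, 'joint_pos': array([-1.32997513e+00,  5.33619799e-02,  1.61429152e+00, -1.89180047e-05,
        1.47599689e+00, -1.18990259e-01]), 'joint_vel': array([-9.68184682e-04, -7.35731727e-04,  2.00608349e-04,  2.39984136e-05,
        5.73974162e-04,  4.40518011e-04]), 'joint_efforts': array([-2.99965352e-03, -3.93679476e+01, -3.70176888e+01, -4.23444826e-04,
        6.96271862e-03, -1.79514200e-05]), 'tool_pos': array([ 0.21992001, -0.58439637,  0.2440613 ]), 'tool_rot': array([-1.02638221e-03,  9.83859883e-01,  1.78937619e-01, -7.20331033e-05]), 'contact_force': array([-0.11290671,  0.09085738,  0.87959807]), 'ft_torque': array([-0.05049324, -0.00929721,  0.04400775]), 'grasp_force': 0.0, 'gripper_width': 1.002258531559417}
top 382.0282821562605 315.4330210216827 200.61946051308354 [[-3.54225222e-03 -9.99993469e-01 -7.17540572e-04]
 [-9.84770956e-01  3.61305302e-03 -1.73819186e-01]
 [ 1.73820643e-01  9.09017181e-05 -9.84777323e-01]] [-0.03337081  0.56827353  1.1362042 ]
scene 384.01418430150056 316.68239480535715 199.1767009489658 [[-0.37234135  0.92794392  0.01679292]
 [ 0.71212105  0.29725158 -0.63602288]
 [-0.59518529 -0.22485903 -0.77148745]] [ 0.20504918 -0.24765784  1.45837756]
```

View pics/top0.png

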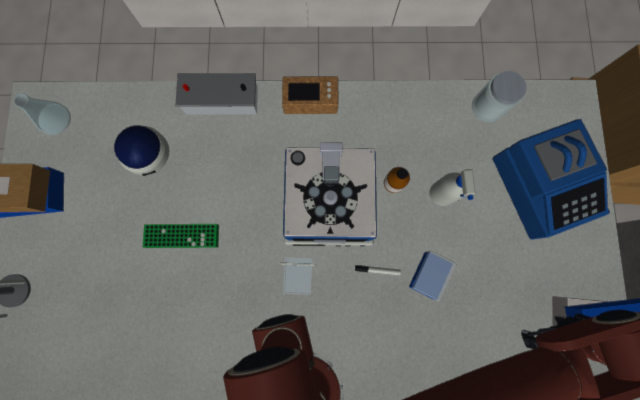

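View pics/scene0.png

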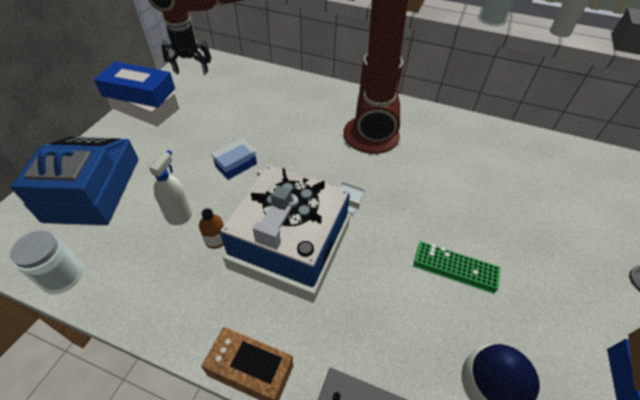

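The top view shows the imager at about (330,195), with the wheel centred near (331,198) and the pointer at (330,231). The front faces the robot. I'll zoom in and measure next.

```bash
cat > h.py <<'E'
import numpy as np, cv2
from plant import manip, imaging
def ray(f,uv,z):
    d=f["R"].T@np.array([(uv[0]-f["cx"])/f["fx"],(uv[1]-f["cy"])/f["fy"],1]); c=-f["R"].T@f["t"]
    return c+d*(z-c[2])/d[2]
def proj(f,X):
    p=f["R"]@np.array(X)+f["t"]; return np.array([f["fx"]*p[0]/p[2]+f["cx"],f["fy"]*p[1]/p[2]+f["cy"]])
E
python3 - <<'E'
from h import *
f=imaging.grab_frame("top"); im=f["image"]
c=im[140:255,270:390,::-1]; cv2.imwrite("pics/topc.png",cv2.resize(c,None,fx=5,fy=5,interpolation=cv2.INTER_CUBIC))
# deck: bright region
g=cv2.cvtColor(im,cv2.COLOR_RGB2GRAY)
m=np.zeros_like(g); m[140:255,270:390]=(im[140:255,270:390].min(2)>175)*255
cs,_=cv2.findContours(m,cv2.RETR_EXTERNAL,cv2.CHAIN_APPROX_NONE)
k=max(cs,key=cv2.contourArea); r=cv2.minAreaRect(k); print(r, cv2.contourArea(k))
for p in cv2.boxPoints(r): print(p,ray(f,p,.178))
print("centre",ray(f,r[0],.178))
E
```

```text
Traceback (most recent call last):
ValueError: max() iterable argument is empty
```

View pics/topc.png

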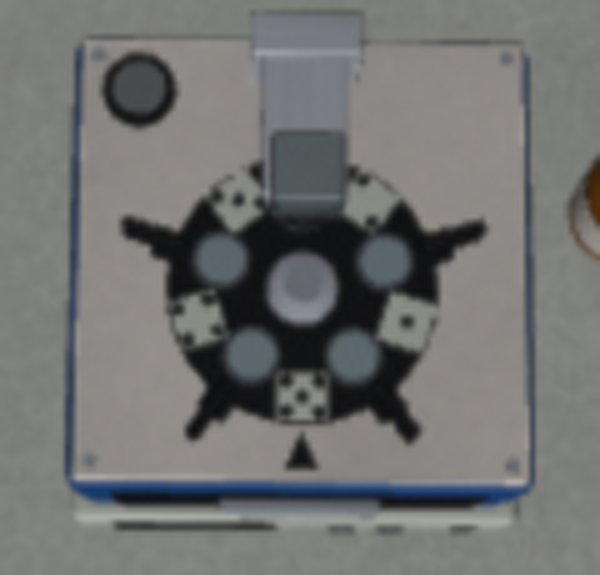

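The crop shows five dots at the pointer. Going counterclockwise, one is on the right, two upper right, three upper left at crop (238,200), and four on the left. Three therefore has to come round counterclockwise by two steps, so I push front tabs from +y to −y twice.

```bash
python3 - <<'E'
from h import *
f=imaging.grab_frame("top")
w=lambda p,z: ray(f,(p[0]/5+270-.4,p[1]/5+140-.4),z)
L=[w(p,.192) for p in [(302,397),(197,320),(407,322),(238,200),(372,202)]]
# known: circle of radius 60mm
from scipy.optimize import least_squares
A=np.array(L)[:,:2]
s=least_squares(lambda c:np.hypot(*(A[:3]-c).T)-.06,A.mean(0)); c=s.x
print("axis",c,"r",np.hypot(*(A-c).T),"ang",np.degrees(np.arctan2(*(A-c).T[::-1])))
for n,p in dict(tFL=(192,437),tFR=(414,438),tBL=(125,222),tBR=(484,229)).items():
    q=w(p,.212)[:2]-c; print(n,w(p,.212),np.hypot(*q),np.degrees(np.arctan2(q[1],q[0])))
P=[w(p,.178) for p in[(80,40),(525,45),(530,485),(70,480)]]
print(P,np.mean(P,0))
print("ptr tip",w((302,435),.18))
print(manip.nose_length)
E
```

```text
axis [ 0.55242253 -0.0752917 ] r [0.05998328 0.06002737 0.06002741 0.06038863 0.0617971 ] ang [ 179.36942829  107.00580867 -108.53217495   35.17298225  -39.09606546]
tFL [ 0.46883751 -0.01555341  0.212     ] 0.10273810877778357 144.44657520588396
tFR [ 0.46788347 -0.1327926   0.212     ] 0.1022409209573035 -145.77765071742377
tBL [0.5851811  0.02052663 0.212     ] 0.1012634057224549 71.12536076701453
tBR [ 0.58060924 -0.17277281  0.212     ] 0.10147441826893767 -73.87274745438054
[array([0.69835124, 0.04854656, 0.178     ]), array([ 0.69445287, -0.20347444,  0.178     ]), array([ 0.44560731, -0.19861192,  0.178     ]), array([0.44922436, 0.05148686, 0.178     ])] [ 0.57190894 -0.07551323  0.178     ]
ptr tip [ 0.47311362 -0.07487698  0.18      ]
0.014
```

Everything checks out: labels on a 60 mm radius, tabs at 102 mm, axis at (0.552, −0.075). I'll close the gripper and fly high to a spot behind the front-left tab.

>>> play_rows(
  commands=[
    [20, -20, -20],
    [20, -20, -20],
    [20, -20, -20],
    [20, -20, -20],
    [20, -20, 0],
  ],
  hand=0,
)

```text
schema error: expected 6 numbers
```

>>> play_rows(
  commands=[
    [20, -20, -20, 0, 0, 0],
    [20, -20, -20, 0, 0, 0],
    [20, -20, -20, 0, 0, 0],
    [20, -20, -20, 0, 0, 0],
    [20, -20, 0, 0, 0, 0],
  ],
  hand=0,
)

```text
time: 0.62
tool_pos: [0.2794, -0.4564, 0.3305]
tool_rot: [0.004, 0.984, 0.179, 0.001]
contact_force: [0.5, -0.1, 1.4]
gripper_width: 0.299
grasp_force: 0.0
```

>>> play_rows(
  commands=[
    [25, -23, 0, 0, 0, 0],
    [25, -23, 0, 0, 0, 0],
    [25, -23, 0, 0, 0, 0],
    [25, -23, 0, 0, 0, 0],
    [25, -23, 0, 0, 0, 0],
  ],
)

```text
time: 1.03
tool_pos: [0.3552, -0.3029, 0.3252]
tool_rot: [0.0, 0.984, 0.179, 0.0]
contact_force: [0.7, 0.7, 0.0]
gripper_width: 0.001
grasp_force: 0.0
```

>>> play_rows(
  commands=[
    [25, -23, 0, 0, 0, 0],
    [25, -23, 0, 0, 0, 0],
    [25, -23, 0, 0, 0, 0],
    [25, -23, 0, 0, 0, 0],
    [25, -23, 0, 0, 0, 0],
  ],
)

```text
time: 1.45
tool_pos: [0.4318, -0.1512, 0.3253]
tool_rot: [0.0, 0.984, 0.179, 0.0]
contact_force: [0.8, -0.4, -0.0]
gripper_width: -0.0
grasp_force: 0.0
```

>>> play_rows(
  commands=[
    [25, -23, 0, 0, 0, 0],
    [25, -23, 0, 0, 0, 0],
    [25, -23, 0, 0, 0, 0],
    [25, -23, 0, 0, 0, -5],
    [25, -23, 0, 0, 0, -5],
  ],
)

```text
time: 1.87
tool_pos: [0.5058, 0.0017, 0.3251]
tool_rot: [0.0, 0.964, 0.266, 0.0]
contact_force: [-0.5, -0.4, -0.0]
gripper_width: -0.002
grasp_force: 0.0
```

>>> play_rows(
  commands=[
    [0, 0, 0, 0, 0, 0],
    [0, 0, 0, 0, 0, 0],
    [0, 0, 0, 0, 0, 0],
  ],
)

```text
time: 2.12
tool_pos: [0.5051, -0.0001, 0.325]
tool_rot: [0.0, 0.965, 0.264, -0.0]
contact_force: [0.5, -0.0, -0.0]
gripper_width: 0.004
grasp_force: 0.0
```

>>> play_rows(
  commands=[
    [0, -2, 25, 0, 0, 0],
    [0, 0, 25, 0, 0, 0],
    [0, 0, 25, 0, 0, 0],
    [0, 0, 20, 0, 0, 0],
    [0, 0, 9, 0, 0, 0],
  ],
)

```text
time: 2.53
tool_pos: [0.5023, 0.0005, 0.2178]
tool_rot: [-0.001, 0.965, 0.263, -0.002]
contact_force: [-1.0, 0.0, -0.3]
gripper_width: 0.007
grasp_force: 0.0
```

>>> play_rows(
  commands=[
    [0, 0, 5, 0, 0, 0],
    [0, 0, 4, 0, 0, 0],
    [0, 0, 0, 0, 0, 0],
  ],
)

```text
time: 2.78
tool_pos: [0.5044, 0.0012, 0.2128]
tool_rot: [0.0, 0.965, 0.264, 0.0]
contact_force: [0.1, -0.8, -0.3]
gripper_width: -0.005
grasp_force: 0.0
```

```bash
python3 - <<'E'
from h import *
print(manip.state()["tool_pos"],manip.state()["contact_force"])
a=imaging.grab_frame("top")["image"][130:260,260:400,::-1]; b=imaging.grab_frame("scene")["image"][130:300,200:380,::-1]
a=cv2.resize(a,(420,390));b=cv2.resize(b,(380,390))
cv2.imwrite("pics/c1.png",np.hstack([a,b]))
E
```

```text
[0.50443282 0.00118054 0.21275409] [ 0.12785341 -0.78966275 -0.2864041 ]
```

View pics/c1.png

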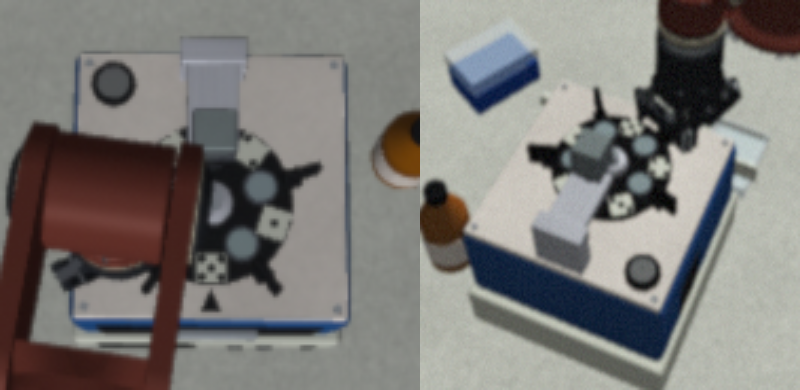

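The fingers are on the +y side of the front-left tab and clear of it. Pushing it counterclockwise along the arc.

>>> play_rows(
  commands=[
    [-4.7, 0.1, 0, 0, 0, -3],
    [-4.7, 0.1, 0, 0, 0, -3],
    [-4.7, 0.1, 0, 0, 0, -3],
    [-4.7, 0.1, 0, 0, 0, -3],
    [-4.7, 0.1, 0, 0, 0, -3],
  ],
)

```text
time: 3.3
tool_pos: [0.4868, -0.0124, 0.214]
tool_rot: [0.0, 0.921, 0.389, 0.002]
contact_force: [2.2, 1.9, -0.2]
gripper_width: 0.002
grasp_force: 1.4
```

>>> play_rows(
  commands=[
    [-4.7, 0.1, 0, 0, 0, -3],
    [-4.7, 0.1, 0, 0, 0, -3],
    [-4.7, 0.1, 0, 0, 0, -3],
    [-4.7, 0.1, 0, 0, 0, -3],
    [-4.7, 0.1, 0, 0, 0, -3],
  ],
)

```text
time: 3.72
tool_pos: [0.4726, -0.0312, 0.214]
tool_rot: [0.001, 0.863, 0.506, 0.002]
contact_force: [2.4, 1.6, -0.3]
gripper_width: 0.0
grasp_force: 1.0
```

>>> play_rows(
  commands=[
    [-4.7, 0.2, 0, 0, 0, -3],
    [-4.7, 0.2, 0, 0, 0, -3],
    [-4.7, 0.2, 0, 0, 0, -3],
    [-4.7, 0.2, 0, 0, 0, -3],
    [-4.7, 0.2, 0, 0, 0, -3],
  ],
)

```text
time: 4.13
tool_pos: [0.4639, -0.0533, 0.2139]
tool_rot: [0.001, 0.789, 0.614, 0.001]
contact_force: [0.3, 1.4, 0.5]
gripper_width: 0.001
grasp_force: 0.5
```

>>> play_rows(
  commands=[
    [-4.7, 0.2, 0, 0, 0, -3],
    [-4.7, 0.2, 0, 0, 0, -3],
    [-4.7, 0.2, 0, 0, 0, -3],
    [0, 0, 0, 0, 0, 0],
    [0, 0, 0, 0, 0, 0],
  ],
)

```text
time: 4.55
tool_pos: [0.4616, -0.0674, 0.2135]
tool_rot: [0.001, 0.74, 0.672, 0.001]
contact_force: [0.4, 0.3, -0.5]
gripper_width: 0.002
grasp_force: 0.0
```

>>> play_rows(
  commands=[
    [3, 0, 0, 0, 0, 0],
    [5, 0, -10, 0, 0, 0],
    [0, 0, -20, 0, 0, 0],
    [0, 0, -20, 0, 0, 0],
    [0, 0, 0, 0, 0, 0],
  ],
)

```text
time: 4.97
tool_pos: [0.4639, -0.0591, 0.268]
tool_rot: [0.004, 0.739, 0.673, 0.002]
contact_force: [-0.0, -0.1, 1.3]
gripper_width: -0.0
grasp_force: 0.0
```

```bash
python3 - <<'E'
from h import *
print(manip.state()["tool_pos"],manip.state()["contact_force"])
a=imaging.grab_frame("top")["image"][130:260,260:400,::-1]; b=imaging.grab_frame("scene")["image"][130:300,200:380,::-1]
a=cv2.resize(a,(420,390));b=cv2.resize(b,(380,390))
cv2.imwrite("pics/c2.png",np.hstack([a,b]))
E
```

```text
[ 0.46386537 -0.05907639  0.26796025] [-0.02570905 -0.11457859  1.33784218]
```

View pics/c2.png

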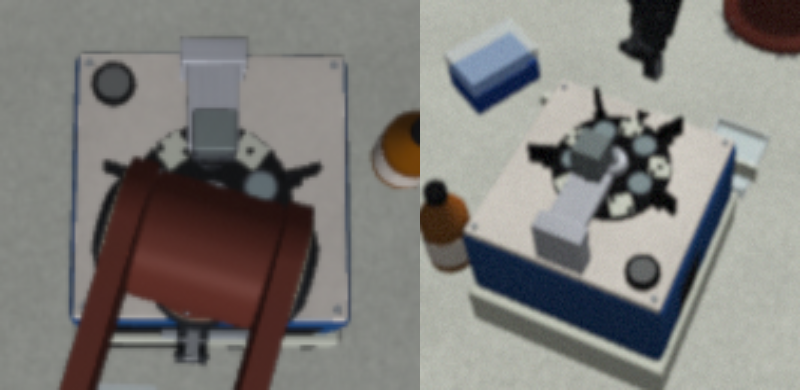

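The wheel sits in a stop, apparently one step on, and nothing else has moved. Going back along the arc above the tabs for the second step.

>>> play_rows(
  commands=[
    [9.5, 0.5, 0, 0, 0, 6],
    [9.5, 0.5, 0, 0, 0, 6],
    [9.5, 0.5, 0, 0, 0, 6],
    [9.5, 0.5, 0, 0, 0, 6],
    [9.5, 0.5, 0, 0, 0, 6],
  ],
)

```text
time: 5.48
tool_pos: [0.4775, -0.0143, 0.2608]
tool_rot: [-0.001, 0.89, 0.456, -0.001]
contact_force: [-0.1, -0.1, 0.4]
gripper_width: 0.002
grasp_force: 0.0
```

>>> play_rows(
  commands=[
    [9.5, 0.5, 0, 0, 0, 6],
    [9.5, 0.5, 0, 0, 0, 6],
    [9.5, 0.5, 0, 0, 0, 6],
    [0, 0, 0, 0, 0, 0],
    [0, 0, 0, 0, 0, 0],
  ],
)

```text
time: 5.9
tool_pos: [0.4975, 0.0056, 0.2611]
tool_rot: [-0.0, 0.949, 0.316, -0.001]
contact_force: [0.6, -0.8, -0.2]
gripper_width: 0.002
grasp_force: 0.0
```

```bash
python3 - <<'E'
from h import *
s=manip.state();p=s["tool_pos"];q=s["tool_rot"];d=p[:2]-[.5524,-.0753]
print(p,np.hypot(*d)*1e3,np.degrees(np.arctan2(d[1],d[0])),"yaw",2*np.degrees(np.arctan2(q[2],q[1])))
E
```

```text
[0.49747694 0.00557832 0.26107676] 97.76423126426342 124.17974227131623 yaw 36.81126398945773
```

>>> play_rows(
  commands=[
    [2, 6, 15, 0, 0, 0],
    [0, 0, 15, 0, 0, 0],
    [0, 0, 11, 0, 0, 0],
    [0, 0, 6, 0, 0, 0],
    [0, 0, 0, 0, 0, 0],
  ],
)

```text
time: 6.32
tool_pos: [0.5018, 0.0016, 0.2131]
tool_rot: [-0.001, 0.949, 0.314, -0.002]
contact_force: [-0.4, 1.3, -0.1]
gripper_width: 0.003
grasp_force: 0.0
```

>>> play_rows(
  commands=[
    [-4.7, 0.1, 0, 0, 0, -3],
    [-4.7, 0.1, 0, 0, 0, -3],
    [-4.7, 0.1, 0, 0, 0, -3],
    [-4.7, 0.1, 0, 0, 0, -3],
    [-4.7, 0.1, 0, 0, 0, -3],
  ],
)

```text
time: 6.73
tool_pos: [0.4865, -0.0141, 0.2162]
tool_rot: [-0.0, 0.9, 0.437, 0.001]
contact_force: [0.1, 3.0, 0.3]
gripper_width: 0.001
grasp_force: 1.4
```

>>> play_rows(
  commands=[
    [-4.7, 0.2, 0, 0, 0, -3],
    [-4.7, 0.2, 0, 0, 0, -3],
    [-4.7, 0.2, 0, 0, 0, -3],
    [-4.7, 0.2, 0, 0, 0, -3],
    [-4.7, 0.2, 0, 0, 0, -3],
  ],
)

```text
time: 7.15
tool_pos: [0.4744, -0.0345, 0.216]
tool_rot: [-0.001, 0.835, 0.551, 0.001]
contact_force: [-1.4, 3.1, -0.6]
gripper_width: -0.002
grasp_force: 1.1
```

>>> play_rows(
  commands=[
    [-4.7, 0.2, 0, 0, 0, -3],
    [-4.7, 0.2, 0, 0, 0, -3],
    [-4.7, 0.2, 0, 0, 0, -3],
    [-4.7, 0.2, 0, 0, 0, -3],
    [-4.7, 0.2, 0, 0, 0, -3],
  ],
)

```text
time: 7.57
tool_pos: [0.4684, -0.0576, 0.216]
tool_rot: [-0.0, 0.756, 0.655, 0.0]
contact_force: [0.2, 0.8, -0.5]
gripper_width: 0.001
grasp_force: 0.4
```

>>> play_rows(
  commands=[
    [-4.7, 0.2, 0, 0, 0, -3],
    [-4.7, 0.2, 0, 0, 0, -3],
    [-4.7, 0.2, 0, 0, 0, -3],
    [0, 0, 0, 0, 0, 0],
    [0, 0, 0, 0, 0, 0],
  ],
)

```text
time: 7.98
tool_pos: [0.468, -0.0719, 0.2161]
tool_rot: [0.0, 0.704, 0.71, 0.0]
contact_force: [-0.6, -0.1, 0.2]
gripper_width: 0.003
grasp_force: 0.0
```

>>> play_rows(
  commands=[
    [3, 0, 0, 0, 0, 0],
    [5, 0, -10, 0, 0, 0],
    [0, 0, -25, 0, 0, 0],
    [0, 0, -30, 0, 0, 0],
    [0, 0, -30, 0, 0, 0],
  ],
)

```text
time: 8.4
tool_pos: [0.4673, -0.0628, 0.3116]
tool_rot: [-0.001, 0.703, 0.711, -0.0]
contact_force: [1.0, -0.3, 0.8]
gripper_width: -0.001
grasp_force: 0.0
```

>>> play_rows(
  commands=[
    [35, 0, 0, 0, 0, 0],
    [35, 0, 0, 0, 0, 0],
    [35, 0, 0, 0, 0, 0],
    [35, 0, 0, 0, 0, 0],
    [35, 0, 0, 0, 0, 0],
  ],
)

```text
time: 8.82
tool_pos: [0.4654, 0.1135, 0.3116]
tool_rot: [0.0, 0.703, 0.711, 0.001]
contact_force: [0.0, 0.5, -0.1]
gripper_width: 0.0
grasp_force: 0.0
```

>>> play_rows(
  commands=[
    [35, 0, 0, 0, 0, 0],
    [35, 0, 0, 0, 0, 0],
    [35, 0, 0, 0, 0, 0],
    [0, 0, 0, 0, 0, 0],
    [0, 0, 0, 0, 0, 0],
  ],
)

```text
time: 9.23
tool_pos: [0.4641, 0.2183, 0.311]
tool_rot: [0.0, 0.702, 0.712, 0.0]
contact_force: [0.2, 0.2, -0.0]
gripper_width: -0.002
grasp_force: 0.0
```

```bash
python3 - <<'E'
from h import *
print(manip.state()["tool_pos"],manip.state()["contact_force"])
a=imaging.grab_frame("top")["image"][130:260,260:400,::-1]; b=imaging.grab_frame("scene")["image"][130:300,200:380,::-1]
a=cv2.resize(a,(420,390));b=cv2.resize(b,(380,390))
cv2.imwrite("pics/c3.png",np.hstack([a,b]))
E
```

```text
[0.46411335 0.21826972 0.31103131] [ 0.18344578  0.19432122 -0.02422923]
```

View pics/c3.png

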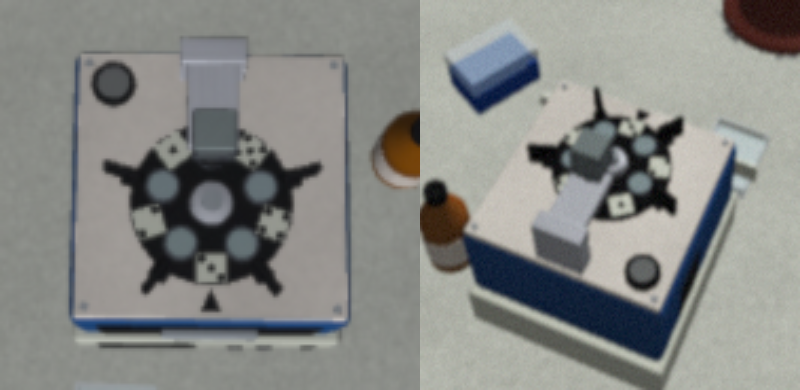

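The label at the pointer (211,268) is the three-dot one, with four on the right, five upper right, one upper left and two on the left. That is the expected order. The wheel is seated, everything around it is in place, and the arm is clear.

```bash
python3 -c "
from plant import manip
print(manip.job_done())"
```

```text
the job is handed in; nothing more can be done
None
```

The job is handed in: two gentle counterclockwise pushes clicked the three-dot label in at the pointer, with the arm clear and, in the last picture, nothing around the wheel moved.

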